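Wedge the dish tray level

TASK

The tray that carries the brown agar dish sags at its near edge. Take the brass wedge by its orange grip, slide it thin end first under the middle of that edge (red mark) and push it in gently until the tray is level, held firmly up against its two stops with no play but not forced; then let go, leaving the wedge in place. Do not lift or push the tray itself, and leave the timer, bottle and note pad where they are.

Things in the scene. Friction and masses are not known exactly. Their poses are not given: they have to be found in the camera images.
- stand: Fixed aluminium levelling stand, 170 x 186 mm. Origin at its centre on the worktop; x points from the tray's near, sagging edge to its hinged far edge: the way the wedge goes in. Near edge at x = -79 mm, 8 mm thick, red mark at its middle, underside 19 mm (17 to 21) above the worktop against the stops, 11 mm less when sagging. Stop posts 50 mm high at the near corners (y +-86 mm).
- tray: Steel tray, 150 x 150 mm, brown dish fixed on it (top 45 mm above the worktop), hinged at its far edge. Origin on the hinge line, 150 mm behind its rounded near edge; x as the stand's, z square to the tray. It sags by 0.06 to 0.09 rad; its weight loads the wedge with 2 to 5 N.
- tray_mid (a point): Middle of the tray's upper face; its z tells the tilt. The stops hold the tray level to within 0.013 rad (screw-set, not reported). Wedged home, the wedge must press the tray with 8 to 20 N: once it meets the stops the level push on the wedge climbs 1 to 2 N per mm; 8 N above the steady sliding push is right.
- wedge: Brass wedge with an orange grip block, loose on the worktop, 0.45 kg, 153 mm long, 32 mm wide. Origin under the middle of its length on its flat underside; x points to the thin end, z up. Ramp 125 mm long, rising evenly from 3 mm thick at the thin end to 28 mm at the grip; friction about 0.3 to 0.6; it stays where it is pushed. The grip end is weighted: the balance point is 22 mm ahead of the grip's centre.
- wedge_tip (a point): Middle of the wedge's thin end, on its underside (76.5 mm ahead of the wedge's origin along its x).
- wedge_grip (a point): Centre of the wedge's grip block, 34 mm above the underside, 62.5 mm behind the origin (x = -62.5 mm). The block is 28 mm long, 28 mm wide (y) and 46.5 mm high; take it from above across its width.
- timer: White lab timer, 59 x 66 x 22 mm, bystander; origin under its centre.
- bottle: White bottle with a blue cap, 46 mm diameter, 90 mm high, bystander; origin under its centre.
- note_pad: Yellow note pad, 76 x 76 x 16 mm, bystander; origin under its centre.

How it is judged:
By the outcome, as a careful person would: the job done as asked, in the order asked, and still so for the second after the job is handed in, with the robot touching nothing.
It also fails if it takes over 67 s, if anything falls off the work surface, if the arm or the gripper's body presses on something with over 40 N, if the wrist force passes 120 N, or if a joint passes its speed limit or range.

ROBOT

A 7-joint arm with a two-finger parallel gripper is mounted at the origin on a cart in front of the work surface, level with it; the furniture and walls round the work are solid. World frame = base frame: x ahead of the robot, y to its left, z up, the work surface at z = 0. Lengths are in mm, angles in rad, forces in N, time in s.
With the tool pointing down it reaches from about 400 to 875 mm from the base axis. Payload 4.4 kg.
Tool frame: the origin (TCP) lies at the very end of the fingers, on their centre line; the grasp point (between the pads) lies 19 mm behind it; z points along the fingers, y is the line along which they close (so a half turn about z gives the same grasp; the last joint's range is limited). The gripper opens to 85 mm and grips with 20 to 120 N. Pads are 22 mm wide; open, the fingers measure 114 mm over their backs; the gripper's body (76 mm by 85 mm) begins 54 mm behind the grasp point. The pads swing forward as they close: fully open they stand 13 mm farther back than shut.
Start: joints at [1.248, 0.628, 0.038, 1.517, -0.027, 0.996, -0.02], TCP at [165.119, -628.692, 231.313] pointing down, gripper open.
Joint ranges: [-3.06, 3.06], [-0.37, 2.12], [-1.25, 1.32], [0.18, 2.47], [-1.1, 4.24], [0.23, 1.98], [-2.94, 2.94]. Speed limits (rad/s): [2.57, 2.57, 3.14, 3.14, 3.14, 3.14, 3.14].

INTERFACE

Orientations are given as [roll, pitch, yaw] about the fixed x, y, z axes, in that order (R = Rz(yaw) Ry(pitch) Rx(roll)).
In Python, from cell import read_state, get_image, camera_info, finish_job gives the robot as it stands.
- The arm moves only by the tool play_rows, never from a script. Its argument "deltas" is one flat list of numbers, 7 for each row, row after row: the shift along the tool's x, y, z in mm, then the turn, a rotation vector about the tool's x, y, z in rad, then the opening, from 0 (shut) to 1 (fully open). In form: [dx, dy, dz, ax, ay, az, grip, dx, dy, dz, ax, ay, az, grip, ...]. A call has 1 to 10 rows; each row is the pose to reach, as a shift and turn from the pose commanded when the call began, along the tool's axes at that moment; what a row does not reach only later rows make up. A row lasts 1/8 s, in which the tool goes at most 62.5 mm and 10.7 degrees, less where a joint would pass 70% of its speed; a pose out of reach is approached as far as the arm can. A call with a gripper value outside its range is refused whole. The fingers move at their own pace and stop on an object; the grip force is fixed at half the most. Time passes only in rows, so rows that repeat a pose let the fingers close. It gives the time, the measured TCP pose, the force, the opening and the grip force at its end, in the units of the state.
- read_state(): the state, without advancing time (a new reading comes with each control period).
- get_image(name): name is "scene" or "top" or "wrist"; returns the picture (400x640x3 uint8, red, green, blue); there is no depth.
- camera_info(name): a dict with "fx", "fy", "cx", "cy" (pixels), "T" (4x4, takes a point from camera to world coordinates). Camera axes: x right, y down, z forward; pixel columns grow to the right and rows downward; lengths in mm; the calibration is good to about 2 mm. The wrist camera is an equidistant fisheye: a pixel r from the principal point sees the ray r / f radians off the axis. A picture is of the moment at which its call begins: read the wrist's pose just before it. camera_info takes no time and is no camera call; for the wrist camera it gives the pose at the moment of the call.
- finish_job(): hands the job in; it is judged then, once.
The state is a dict: "clock": time; "qpos": joint angles; "qd": joint speeds; "tau": joint torques, N m; "eef_pos": TCP position; "tool_rot": TCP orientation; "force": force on the tool from outside, world axes, zero at the start; "torque": the same for the moment, N m; "width": finger opening in mm; "gripper_force": force on a finger pad.
Only numpy, scipy, OpenCV 4.12 (cv2) and the standard library are available. Lean on these libraries where they do the work, as an engineer would, in place of code of your own. Each camera call takes 0.05 s, during which the arm holds its last target. There are 200 camera calls.

## Working session

There is one attempt and no reset: what is moved stays moved. The work goes in short steps, Python scripts to look and compute and a tool call to move; the robot and the scene stay as the last step left them, time stands still between calls to the robot, and variables do not carry over. Pictures are saved under pics/ and viewed, at most 10 in all, crops included, and the job is handed in when it is done.

Besides the shell and the picture viewer there is one more tool, called after "Request:" in YAML: its name, and indented under it one key for each argument. play_rows: Moves the arm, as the interface text tells. Its arguments: {"type":"object","properties":{"deltas":{"type":"array"}},"required":["deltas"]}

```bash
mkdir -p pics; ls
python3 - <<'E'
from cell import *
import cv2,numpy as np
np.set_printoptions(precision=4,suppress=True)
s=read_state(); print({k:np.round(v,3) for k,v in s.items()})
for n in ["scene","top"]:
    cv2.imwrite(f"pics/{n}0.png",get_image(n)[:,:,::-1]); c=camera_info(n); print(n,c)
E
```

```text
pics
{'clock': np.float64(0.0), 'qpos': array([ 1.248,  0.629,  0.038,  1.518, -0.027,  0.996, -0.02 ]), 'qd': array([-0.001, -0.   ,  0.001, -0.001, -0.001,  0.001, -0.001]), 'tau': array([ -0.   , -56.341,   1.226, -19.345,   0.011,   0.011,   0.   ]), 'eef_pos': array([ 164.97 , -628.036,  230.394]), 'tool_rot': array([-3.14 ,  0.   ,  0.257]), 'force': array([ 0.478, -0.514, -0.15 ]), 'torque': array([-0.008,  0.01 ,  0.002]), 'gripper_force': np.float64(0.0), 'width': np.float64(85.04)}
scene {'fx': 405.4546680040186, 'fy': 405.4546680040186, 'cx': 318.1655968975857, 'cy': 204.5838498573962, 'T': array([[ -0.8297,  -0.3518,   0.4333, 182.296 ],
       [ -0.5581,   0.5336,  -0.6354, 548.1985],
       [ -0.0077,  -0.7691,  -0.6391, 684.0115],
       [  0.    ,   0.    ,   0.    ,   1.    ]])}
top {'fx': 372.83680535635517, 'fy': 372.83680535635517, 'cx': 320.36359801926625, 'cy': 201.08083798222137, 'T': array([[   0.0507,   -0.9763,    0.2103,  378.5691],
       [  -0.9987,   -0.0491,    0.013 ,  -58.568 ],
       [  -0.0024,   -0.2107,   -0.9776, 1048.7522],
       [   0.    ,    0.    ,    0.    ,    1.    ]])}
```

View pics/top0.png

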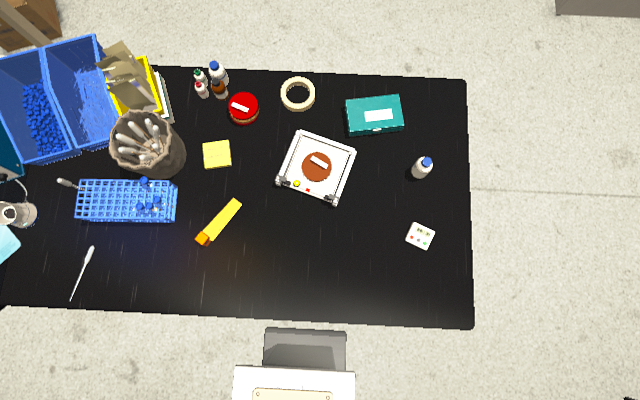

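View pics/scene0.png

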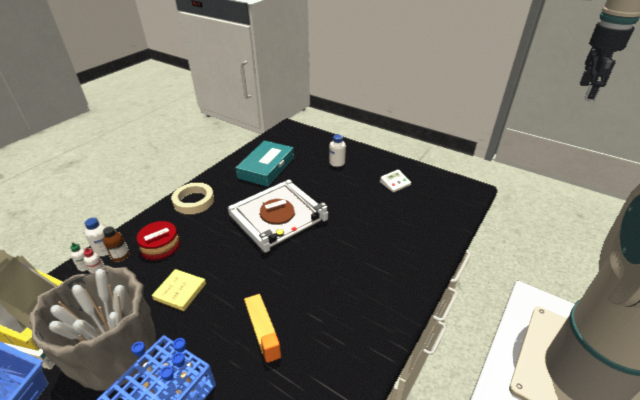

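The top view shows the wedge from grip (203,238) to tip (236,202), and the stand around (316,168) with its red mark near (308,190). The scene view shows the same, with the grip at (270,347). I'll enlarge both.

Run:
```python
import cv2,numpy as np
t=cv2.imread("pics/top0.png"); s=cv2.imread("pics/scene0.png")
a=cv2.resize(t[120:250,190:360],None,fx=4.4,fy=4.4,interpolation=cv2.INTER_CUBIC)
cv2.imwrite("pics/topc.png",a); print(a.shape)
b=cv2.resize(s[170:370,220:340],None,fx=3,fy=3,interpolation=cv2.INTER_CUBIC)
cv2.imwrite("pics/scenec.png",b)
```

```text
(572, 748, 3)
```

View pics/topc.png

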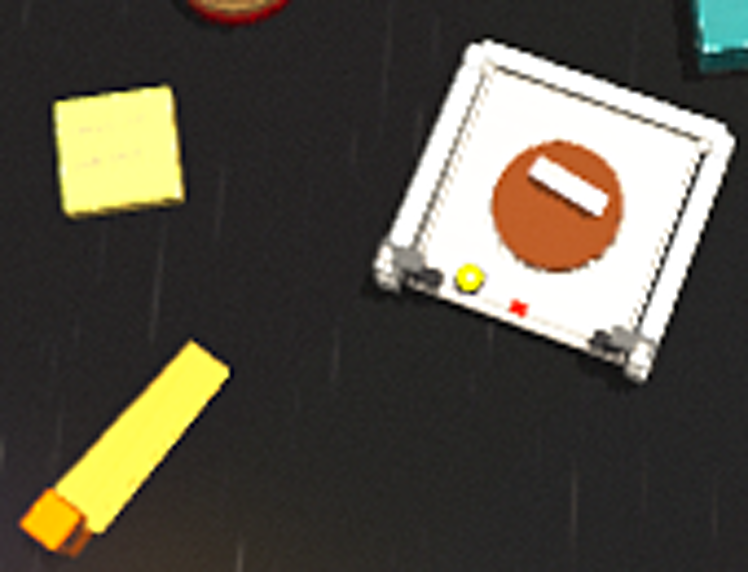

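View pics/scenec.png

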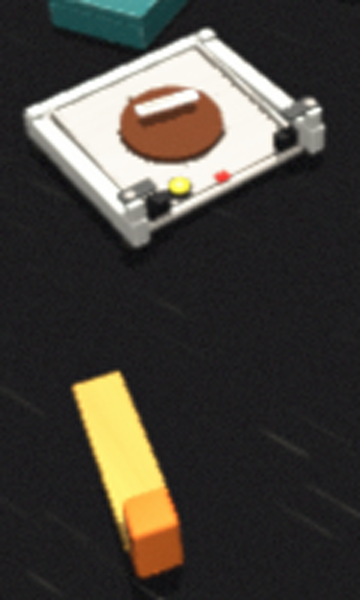

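```bash
cat > h.py <<'E'
from cell import *
import cv2,numpy as np
from scipy.optimize import least_squares
np.set_printoptions(precision=3,suppress=True)
C={n:camera_info(n) for n in("top","scene")}
def proj(n,P):
    c=C[n];T=c["T"];q=(np.atleast_2d(P)-T[:3,3])@T[:3,:3]
    return np.c_[c["fx"]*q[:,0]/q[:,2]+c["cx"],c["fy"]*q[:,1]/q[:,2]+c["cy"]]
def ray(n,uv,z):
    c=C[n];T=c["T"];d=T[:3,:3]@[(uv[0]-c["cx"])/c["fx"],(uv[1]-c["cy"])/c["fy"],1]
    return T[:3,3]+d*(z-T[2,3])/d[2]
def place(p,L):
    c,s=np.cos(p[2]),np.sin(p[2]);L=np.atleast_2d(L)
    return np.c_[p[0]+c*L[:,0]-s*L[:,1],p[1]+s*L[:,0]+c*L[:,1],L[:,2]]
tc=lambda a:np.array(a)/4.4+[190,120]
sc=lambda a:np.array(a)/3+[220,170]
E
python3 - <<'E'
from h import *
L=np.array([[76.5,16,3],[76.5,-16,3],[-48.5,14,57],[-48.5,-14,57],[-76.5,14,57],[-76.5,-14,57]])
t=tc([[192,341],[230,373],[53,488],[86,512],[20,524],[54,551]])
s=sc([[73,385],[120,372],[122,500],[168,488],[135,535],[181,528]])
for use in("t","s","ts"):
    f=lambda p:np.r_[(proj("top",place(p,L))-t).ravel()*("t" in use),(proj("scene",place(p,L))-s).ravel()*("s" in use)]
    r=least_squares(f,[350,200,-.7]); print(use,r.x,r.fun)
print("tip,grip",place(r.x,[[76.5,0,0],[-62.5,0,34]]))
# stand
a,b=tc([518,308]),sc([222,177])
tri=lambda a,b:least_squares(lambda P:np.r_[(proj("top",P)-a).ravel(),(proj("scene",P)-b).ravel()],[500,0,20])
for nm,a,b in [("red",[518,308],[222,177]),("farL",[482,44],[28,108]),("farR",[730,133],[205,32]),("postL",[385,255],[135,208]),("postR",[640,350],[315,118]),("dish",[558,205],[170,123])]:
    r=tri(tc(a),sc(b));print(nm,r.x,r.fun)
for nm,z,q in[("red",16,[518,308]),("farL",25,[482,44]),("farR",25,[730,133]),("postL",50,[385,255]),("postR",50,[640,350]),]:
    print(nm,ray("top",tc(q),z))
E
```

```text
t [528.11  231.457  -0.566] [ 0.365  0.104  0.519 -0.877 -0.905 -0.134 -0.256  0.441 -0.052  0.213
  0.385  0.165  0.    -0.     0.    -0.     0.    -0.     0.    -0.
  0.    -0.     0.    -0.   ]
s [524.053 238.809  -0.601] [-0.     0.    -0.     0.    -0.     0.    -0.     0.    -0.     0.
 -0.     0.     1.203  2.447  0.68   2.03  -0.562 -0.724 -0.492 -1.99
 -0.498  1.235 -0.032 -2.003]
ts [525.865 236.229  -0.592] [-0.721  1.073 -0.751  0.335 -3.057  0.216 -2.593  1.018 -2.431  0.401
 -2.181  0.582  1.076  1.341  0.479  0.845 -0.141 -2.349 -0.171 -3.694
  0.062 -0.536  0.419 -3.856]
tip,grip [[589.34  193.53    0.   ]
 [474.007 271.114  34.   ]]
red [631.475  -7.027  16.923] [-0.07  -0.169  0.149  0.041]
farL [806.967  26.881  31.511] [-0.202 -0.401  0.367  0.122]
farR [ 750.542 -140.175   31.356] [ 0.208  0.475 -0.47  -0.136]
postL [652.539  76.634  40.587] [ 0.492  1.103 -0.932 -0.275]
postR [599.293 -88.152  37.405] [ 0.45   1.185 -1.09  -0.274]
dish [700.443 -29.091  25.241] [-0.186 -0.423  0.386  0.112]
red [631.214  -7.209  16.   ]
farL [808.487  26.759  25.   ]
farR [ 754.285 -140.04    25.   ]
postL [653.081  76.974  50.   ]
postR [599.803 -86.411  50.   ]
```

```bash
cat >> h.py <<'E'
from scipy.spatial.transform import Rotation as Rn
def plan(wps,n=None):
    "wps: list of (x,y,z,yaw,grip); prints rows relative to the measured pose, tool straight down"
    s=read_state();R=Rn.from_euler("xyz",s["tool_rot"]);out=[]
    for x,y,z,yaw,g in wps:
        d=R.inv().apply(np.array([x,y,z])-s["eef_pos"])
        a=(R.inv()*Rn.from_euler("xyz",[np.pi,0,yaw])).as_rotvec()
        out+=[*[round(float(v),1) for v in d],*[round(float(v),3) for v in a],g]
    print(out)
E
python3 - <<'E'
from h import *
W=np.array([[165,-628,230,.257],[430,-420,230,.85],[540,-30,230,1.7],[475,262,200,2.573]])
d=np.r_[0,np.cumsum(np.linalg.norm(np.diff(W[:,:3],axis=0),axis=1))]
u=np.linspace(0,d[-1],19)[1:]
P=np.array([[np.interp(v,d,W[:,i]) for i in range(4)] for v in u])
P[:,3]=np.interp(u,[0,d[-1]],[.257,2.573])
plan([(*p,1) for p in P[:9]]); print(P[8])
E
```

```text
[53.3, -23.1, 0.5, -0.002, -0.0, -0.129, 1, 106.4, -46.2, 0.5, -0.002, -0.0, -0.258, 1, 159.6, -69.2, 0.6, -0.002, -0.0, -0.386, 1, 212.7, -92.2, 0.6, -0.002, -0.0, -0.515, 1, 265.9, -115.2, 0.6, -0.002, -0.0, -0.644, 1, 314.7, -143.2, 0.7, -0.002, -0.001, -0.772, 1, 344.0, -193.1, 0.8, -0.002, -0.001, -0.901, 1, 373.4, -243.1, 0.9, -0.002, -0.001, -1.03, 1, 402.8, -293.0, 1.0, -0.002, -0.001, -1.158, 1]
[ 480.082 -242.437  230.       1.415]
```

Request:
play_rows:
  deltas: [53, -23, 0, 0, 0, -0.13, 1, 106, -46, 0, 0, 0, -0.26, 1, 160, -69, 0, 0, 0, -0.39, 1, 213, -92, 0, 0, 0, -0.52, 1, 266, -115, 0, 0, 0, -0.64, 1, 315, -143, 0, 0, 0, -0.77, 1, 344, -193, 0, 0, 0, -0.9, 1, 373, -243, 0, 0, 0, -1.03, 1, 403, -293, 0, 0, 0, -1.16, 1]

```text
clock: 1.23
eef_pos: [480.6, -241.1, 231.1]
tool_rot: [-3.141, -0.0, 1.421]
force: [0.4, -0.6, -0.0]
width: 85.3
gripper_force: 0.0
```

Run:
```python
from h import *
s=read_state();print(s["clock"],s["eef_pos"],s["tool_rot"],s["qpos"])
A=np.r_[s["eef_pos"],s["tool_rot"][2]];W=np.array([A,[530,-30,230,2],[475,262,200,2.573]])
d=np.r_[0,np.cumsum(np.linalg.norm(np.diff(W[:,:3],axis=0),axis=1))]
u=np.linspace(0,d[-1],10)[1:]
P=np.array([[np.interp(v,d,W[:,i]) for i in range(4)] for v in u]);P[:,3]=np.interp(u,[0,d[-1]],[A[3],2.573])
plan([(*p,1) for p in P])
```

```text
1.225 [ 480.606 -241.107  231.079] [-3.141 -0.     1.421] [ 0.618  0.481 -0.3    1.826  0.181  0.862  0.082]
[57.1, 4.6, 0.3, -0.0, -0.0, -0.128, 1, 114.2, 9.1, 0.6, -0.0, -0.0, -0.256, 1, 171.3, 13.7, 0.9, -0.0, -0.0, -0.384, 1, 227.7, 13.3, 2.3, -0.0, -0.0, -0.512, 1, 281.4, -5.5, 8.1, -0.0, -0.0, -0.64, 1, 335.2, -24.3, 13.9, -0.0, -0.0, -0.768, 1, 389.0, -43.1, 19.6, -0.0, -0.0, -0.896, 1, 442.8, -61.9, 25.4, -0.0, -0.0, -1.024, 1, 496.6, -80.7, 31.2, -0.0, -0.0, -1.152, 1]
```

Request:
play_rows:
  deltas: [57, 5, 0, 0, 0, -0.13, 1, 114, 9, 0, 0, 0, -0.26, 1, 171, 14, 1, 0, 0, -0.38, 1, 228, 13, 2, 0, 0, -0.51, 1, 281, -5, 8, 0, 0, -0.64, 1, 335, -24, 14, 0, 0, -0.77, 1, 389, -43, 20, 0, 0, -0.9, 1, 443, -62, 25, 0, 0, -1.02, 1, 497, -81, 31, 0, 0, -1.15, 1, 497, -81, 31, 0, 0, -1.15, 1]

```text
clock: 2.48
eef_pos: [474.2, 266.4, 200.1]
tool_rot: [3.139, -0.003, 2.576]
force: [-0.3, -0.4, 0.3]
width: 85.3
gripper_force: 0.0
```

Run:
```python
from h import *
import json
s=read_state();print(s["clock"],s["eef_pos"],s["tool_rot"],s["qpos"])
c=camera_info("wrist");im=get_image("wrist");cv2.imwrite("pics/w1.png",im[:,:,::-1])
np.savez("w1.npz",**c);print(c)
```

```text
2.475 [474.244 266.366 200.105] [ 3.139 -0.003  2.576] [-0.159  0.577 -0.612  1.839  0.422  0.857  0.03 ]
{'fx': 309.70691628693146, 'fy': 309.70691628693146, 'cx': 317.97330256430524, 'cy': 207.12653227117653, 'T': array([[  0.536,   0.8  ,   0.27 , 405.049],
       [  0.844,  -0.509,  -0.169, 309.875],
       [  0.003,   0.319,  -0.948, 343.14 ],
       [  0.   ,   0.   ,   0.   ,   1.   ]])}
```

View pics/w1.png

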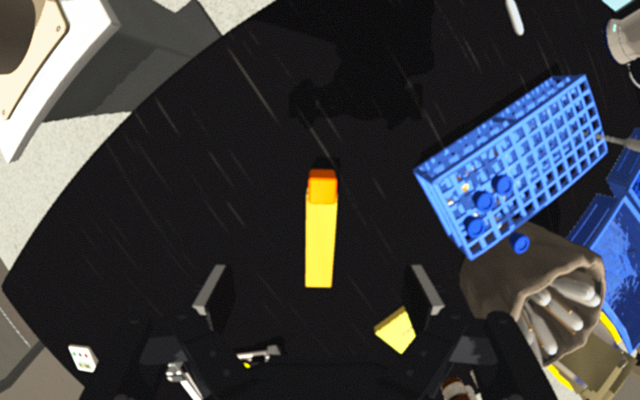

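The wrist view shows the wedge upright in the image: orange grip at about (322,186), thin end at about (319,287). I'll fit the pose from its edges.

```bash
cat >> h.py <<'E'
def wproj(c,P):
    T=c["T"];q=(np.atleast_2d(P)-T[:3,3])@T[:3,:3];r=np.hypot(q[:,0],q[:,1]);th=np.arctan2(r,q[:,2])
    return np.c_[c["fx"]*th*q[:,0]/r+c["cx"],c["fy"]*th*q[:,1]/r+c["cy"]]
def wray(c,uv,z):
    v=(np.array(uv)-[c["cx"],c["cy"]])/c["fx"];th=np.hypot(*v);d=c["T"][:3,:3]@np.r_[v/th*np.sin(th),np.cos(th)]
    return c["T"][:3,3]+d*(z-c["T"][2,3])/d[2]
E
python3 - <<'E'
from h import *
im=cv2.imread("pics/w1.png");cv2.imwrite("pics/w1c.png",cv2.resize(im[160:300,280:360],None,fx=4,fy=4,interpolation=cv2.INTER_CUBIC))
c=dict(np.load("w1.npz"))
L=np.array([[76.5,16,3],[76.5,-16,3],[-48.5,16,28],[-48.5,-16,28],[-48.5,14,57],[-48.5,-14,57],[-76.5,14,57],[-76.5,-14,57]])
for p in([528.1,231.5,-.566],[525.9,236.2,-.592]): print(wproj(c,place(p,L)))
E
```

```text
[[329.454 285.99 ]
 [304.814 286.016]
 [332.024 199.527]
 [301.998 199.554]
 [331.339 208.296]
 [302.67  208.321]
 [331.71  180.397]
 [302.244 180.423]]
[[330.12  283.43 ]
 [305.361 282.927]
 [335.873 195.981]
 [305.745 195.246]
 [335.544 204.403]
 [306.76  203.714]
 [336.786 176.326]
 [307.226 175.57 ]]
```

View pics/w1c.png

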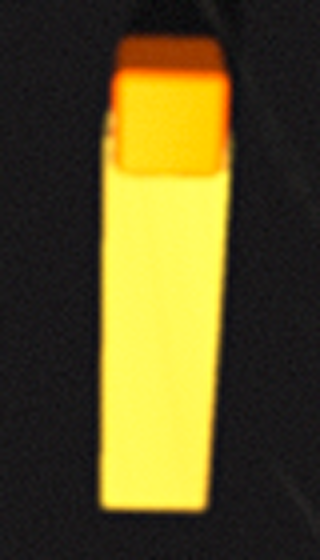

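Run:
```python
from h import *
c=dict(np.load("w1.npz"))
L=np.array([[76.5,16,3],[76.5,-16,3],[-48.5,14,57],[-48.5,-14,57],[-76.5,14,57],[-76.5,-14,57]])
w=np.array([[332.2,509],[305,509],[337.2,175],[308.7,175],[337.2,72],[308.3,72]]);w[:,1]=w[:,1]/4+159.7
t=tc([[192,341],[230,373],[53,488],[86,512],[20,524],[54,551]])
for use in("w","wt"):
    f=lambda p:np.r_[(wproj(c,place(p,L))-w).ravel(),(proj("top",place(p,L))-t).ravel()*("t" in use)]
    r=least_squares(f,[528,233,-.58]); print(use,r.x,r.fun,place(r.x,[-62.5,0,34]))
# stand from wrist: red mark guess, and red blobs
```

```text
w [527.852 236.479  -0.589] [-0.956 -2.59   1.528 -3.022 -0.499  2.374 -0.737  1.76   0.7    0.124
  0.08  -0.56  -0.     0.    -0.    -0.    -0.    -0.    -0.     0.
 -0.    -0.    -0.    -0.   ] [[475.896 271.219  34.   ]]
wt [527.957 235.814  -0.588] [-1.249 -2.318  1.247 -2.717 -1.11   2.783 -1.337  2.217  0.023  0.55
 -0.589 -0.079 -0.613  0.321 -0.615 -0.463 -2.763 -0.485 -2.27   0.275
 -2.096 -0.277 -1.817 -0.14 ] [[475.941 270.464  34.   ]]
```

Run:
```python
from h import *
x,y,w=475.5,270.5,np.pi-.588
plan([(x,y,z,w,1) for z in (160,110,65,40,24,17)])
```

```text
[4.1, 6.6, 39.9, -0.0, -0.001, 0.017, 1, 4.0, 6.6, 89.9, -0.0, -0.001, 0.017, 1, 4.0, 6.6, 134.9, -0.0, -0.001, 0.017, 1, 3.9, 6.6, 159.9, -0.0, -0.001, 0.017, 1, 3.9, 6.6, 175.9, -0.0, -0.001, 0.017, 1, 3.9, 6.6, 182.9, -0.0, -0.001, 0.017, 1]
```

Request:
play_rows:
  deltas: [4, 6.6, 40, 0, 0, 0.017, 1, 4, 6.6, 90, 0, 0, 0.017, 1, 4, 6.6, 135, 0, 0, 0.017, 1, 4, 6.6, 160, 0, 0, 0.017, 1, 4, 6.6, 176, 0, 0, 0.017, 1, 4, 6.6, 183, 0, 0, 0.017, 1, 4, 6.6, 183, 0, 0, 0.017, 1, 4, 6.6, 183, 0, 0, 0.017, 1]

```text
clock: 3.52
eef_pos: [477.6, 268.6, 18.2]
tool_rot: [3.14, 0.001, 2.549]
force: [1.0, -0.0, -0.0]
width: 85.2
gripper_force: 0.0
```

Run:
```python
from h import *
s=read_state();print(s["clock"],s["eef_pos"],s["tool_rot"],s["force"])
np.savez("w2.npz",**camera_info("wrist"));im=get_image("wrist");cv2.imwrite("pics/w2.png",im[:,:,::-1])
```

```text
3.525 [477.623 268.6    18.241] [3.14  0.001 2.549] [ 1.004 -0.002 -0.015]
```

View pics/w2.png

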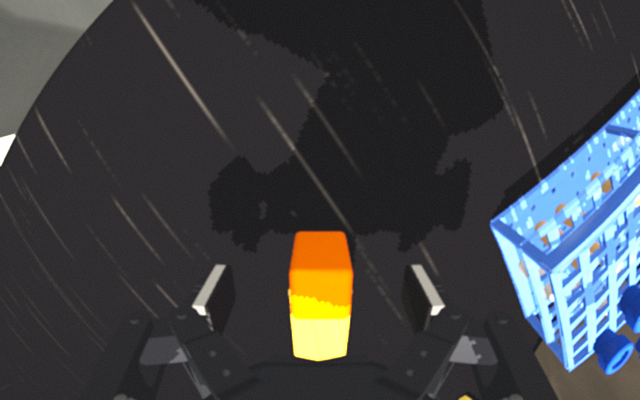

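Run:
```python
from h import *
c=dict(np.load("w2.npz"))
L=np.array([[-48.5,14,57],[-48.5,-14,57],[-76.5,14,57],[-76.5,-14,57],[-76.5,14,11],[-76.5,-14,11],[0,0,18]])
for x in ([527.9,235.8,-.588],): print(wproj(c,place(x,L)))
w=np.array([[352.5,318],[290,318],[354,268],[289,268]])
f=lambda p:(wproj(c,place(p,L[:4]))-w).ravel()
r=least_squares(f,[528,233,-.58]); print(r.x,r.fun,place(r.x,[-62.5,0,34]))
```

```text
[[351.199 332.298]
 [287.772 332.664]
 [354.745 279.855]
 [283.932 280.242]
 [345.274 233.427]
 [292.394 233.695]
 [319.274 348.039]]
[522.699 239.861  -0.593] [ 1.236  3.239 -1.385  3.443  3.861 -2.368 -3.693 -2.239] [[470.878 274.802  34.   ]]
```

The view shows the grip block centred between the fingers (columns 289–354), a few mm behind the pads. I'll shift 4 mm back and close.

Request:
play_rows:
  deltas: [4, 0, 0, 0, 0, 0, 1, 4, 0, 0, 0, 0, 0, 0, 4, 0, 0, 0, 0, 0, 0, 4, 0, 0, 0, 0, 0, 0, 4, 0, 0, 0, 0, 0, 0, 4, 0, 0, 0, 0, 0, 0, 4, 0, 0, 0, 0, 0, 0]

```text
clock: 4.45
eef_pos: [473.9, 271.0, 17.6]
tool_rot: [3.14, 0.0, 2.55]
force: [-0.2, 1.4, 4.2]
width: 26.7
gripper_force: 59.1
```

Run:
```python
from h import *
s=read_state();print({k:np.round(s[k],2) for k in("clock","eef_pos","tool_rot","force","torque","width","gripper_force","qpos")})
```

```text
{'clock': np.float64(4.45), 'eef_pos': array([473.94, 271.05,  17.62]), 'tool_rot': array([3.14, 0.  , 2.55]), 'force': array([-0.2 ,  1.39,  4.15]), 'torque': array([ 0.17, -0.04, -0.01]), 'width': np.float64(26.69), 'gripper_force': np.float64(59.14), 'qpos': array([-0.32,  0.84, -0.39,  1.95,  0.65,  0.48, -0.2 ])}
```

Run:
```python
from h import *
A=read_state();p=A["eef_pos"];w=A["tool_rot"][2];q=np.array([475.6,44.4]);w2=np.pi-.319
plan([(p[0],p[1],26,w,0)]+[(*(p[:2]+(q-p[:2])*t),26,w+(w2-w)*t,0) for t in (.05,.2,.36,.52,.68,.84,.95,1)])
```

```text
[-0.0, 0.0, -8.4, 0.001, 0.0, 0.0, 0, -6.4, -9.3, -8.4, 0.001, 0.0, -0.014, 0, -25.6, -37.4, -8.4, 0.001, 0.0, -0.055, 0, -46.0, -67.4, -8.5, 0.001, 0.0, -0.098, 0, -66.5, -97.3, -8.5, 0.001, 0.0, -0.142, 0, -86.9, -127.3, -8.5, 0.001, 0.0, -0.185, 0, -107.3, -157.2, -8.5, 0.001, 0.0, -0.229, 0, -121.4, -177.8, -8.6, 0.001, 0.0, -0.259, 0, -127.8, -187.2, -8.6, 0.001, 0.0, -0.273, 0]
```

Request:
play_rows:
  deltas: [0, 0, -8.5, 0, 0, 0, 0, -6, -9, -8.5, 0, 0, -0.014, 0, -26, -37, -8.5, 0, 0, -0.055, 0, -46, -67, -8.5, 0, 0, -0.1, 0, -66, -97, -8.5, 0, 0, -0.14, 0, -87, -127, -8.5, 0, 0, -0.185, 0, -107, -157, -8.5, 0, 0, -0.23, 0, -121, -178, -8.5, 0, 0, -0.26, 0, -128, -187, -8.5, 0, 0, -0.273, 0, -128, -187, -8.5, 0, 0, -0.273, 0]

```text
clock: 5.7
eef_pos: [475.4, 43.1, 25.7]
tool_rot: [-3.141, -0.0, 2.821]
force: [-0.9, -0.1, -4.6]
width: 27.0
gripper_force: 59.7
```

Run:
```python
from h import *
s=read_state();print({k:np.round(s[k],3) for k in("clock","eef_pos","tool_rot","force","torque","width","gripper_force","qpos")})
np.savez("w3.npz",**camera_info("wrist"))
w=get_image("wrist")[:,:,::-1];t=get_image("top")[:,:,::-1]
cv2.imwrite("pics/w3.png",w);cv2.imwrite("pics/t3.png",t)
a=cv2.resize(t[130:240,260:380],None,fx=5,fy=5,interpolation=cv2.INTER_CUBIC)
cv2.imwrite("pics/t3c.png",a)
```

```text
{'clock': np.float64(5.7), 'eef_pos': array([475.351,  43.105,  25.656]), 'tool_rot': array([-3.141, -0.   ,  2.821]), 'force': array([-0.874, -0.102, -4.593]), 'torque': array([ 0.041,  0.116, -0.071]), 'width': np.float64(27.029), 'gripper_force': np.float64(59.686), 'qpos': array([ 0.141,  0.785, -0.433,  2.131,  0.854,  0.405,  0.263])}
```

View pics/t3c.png

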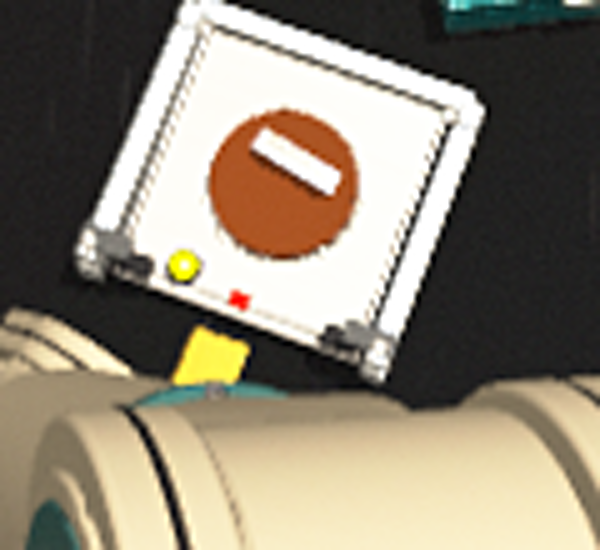

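View pics/w3.png

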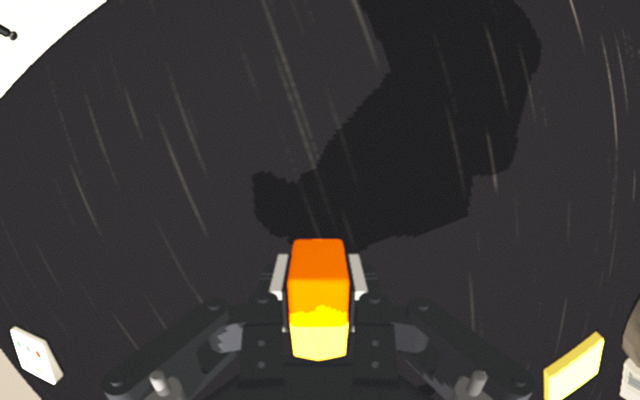

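Run:
```python
from h import *
t=cv2.imread("pics/t3.png").astype(float);g=t.min(2)
def edge(p0,p1,nrm):
    # subpixel edge along normals of the line p0->p1 (full px), outward nrm
    p0,p1=map(np.array,(p0,p1));n=np.array(nrm,float);n/=np.linalg.norm(n);pts=[]
    for u in np.linspace(.1,.9,25):
        s=np.arange(-4,4.01,.25);q=p0+(p1-p0)*u+s[:,None]*n
        v=cv2.remap(g.astype(np.float32),q[:,:1].astype(np.float32),q[:,1:].astype(np.float32),cv2.INTER_LINEAR).ravel()
        d=np.gradient(v);k=np.clip(-d,0,None)**2
        if k.max()>4: pts.append(q.T@k/k.sum())
    return np.array(pts)
f=lambda a:np.array(a)/5+[260,130]-.4
E={"L":(f([183,12]),f([90,228]),(-1,-.45)),"R":(f([483,118]),f([398,330]),(1,.42)),"F":(f([205,3]),f([470,92]),(.33,-1))}
for k,(a,b,n) in E.items():
    p=edge(a,b,n);P=np.array([ray("top",q,31)[:2] for q in p])
    v=cv2.fitLine(P.astype(np.float32),cv2.DIST_HUBER,0,.01,.01).ravel()
    ang=np.arctan2(v[1],v[0]);print(k,len(p),"yaw deg",np.degrees(ang),"pt",v[2:])
red=(t[:,:,2]>150)&(t[:,:,1]<90)&(t[:,:,0]<90)
red[:185]=0;red[200:]=0;red[:,:295]=0;red[:,320:]=0
ys,xs=np.nonzero(red);print("red px",xs.mean(),ys.mean(),len(xs),ray("top",(xs.mean(),ys.mean()),16))
for a in([200,326],[250,346],[225,336]):print("tip",ray("top",f(a),11))
```

```text
L 25 yaw deg -17.88363 pt [722.531  62.699]
R 25 yaw deg -17.855515 pt [ 678.571 -119.416]
F 25 yaw deg 72.0304 pt [783.523 -58.876]
red px 307.375 189.625 8 [632.263  -6.141  16.   ]
tip [617.171  15.424  11.   ]
tip [606.915 -13.788  11.   ]
tip [612.037   0.8    11.   ]
```

The tip is now about 17 mm short of the near edge and within 1 mm of the centre line, and the stand yaw is −0.3125 rad (both rails agree, width 186.8 mm). I'll lower the wedge and trim the yaw.

Request:
play_rows:
  deltas: [0, -1, 4, 0, 0, -0.008, 0, 0, -1, 7, 0, 0, -0.008, 0, 0, -1, 8, 0, 0, -0.008, 0, 0, -1, 8, 0, 0, -0.008, 0, 0, -1, 8, 0, 0, -0.008, 0]

```text
clock: 6.42
eef_pos: [475.3, 43.0, 17.8]
tool_rot: [3.142, 0.0, 2.831]
force: [-0.3, 0.7, -4.3]
width: 27.3
gripper_force: 59.8
```

```bash
cat >> h.py <<'E'
U=np.array([.9516,-.3073,0]);V=np.array([.3073,.9516,0])
def st():
    s=read_state();p=s["eef_pos"];f=s["force"]
    print("clk %.2f x' %.2f y' %.2f z %.2f yaw %.4f rp %s | Fx' %.2f Fy' %.2f Fz %.2f tq %s w %.1f"%(s["clock"],p@U,p@V,p[2],s["tool_rot"][2]-np.pi,s["tool_rot"][:2],f@U,f@V,f[2],s["torque"],s["width"]))
E
python3 -c "
from h import *
st()"
```

```text
clk 6.42 x' 439.03 y' 187.01 z 17.83 yaw -0.3107 rp [3.142 0.   ] | Fx' -0.50 Fy' 0.56 Fz -4.27 tq [0.08  0.164 0.033] w 27.3
```

Request:
play_rows:
  deltas: [0, -1.5, 0.5, 0, 0, 0, 0, 0, -1.5, 1, 0, 0, 0, 0, 0, -1.5, 1, 0, 0, 0, 0]

```text
clock: 6.8
eef_pos: [475.2, 42.4, 17.6]
tool_rot: [3.14, 0.001, 2.831]
force: [-0.9, 1.8, 5.8]
width: 26.9
gripper_force: 61.2
```

```bash
python3 -c "
from h import *
st()"
```

```text
clk 6.80 x' 439.17 y' 186.33 z 17.57 yaw -0.3101 rp [3.14  0.001] | Fx' -1.37 Fy' 1.45 Fz 5.78 tq [0.385 0.281 0.005] w 26.9
```

Request:
play_rows:
  deltas: [0, 0, -0.5, 0, 0, 0, 0, -6, 0, -0.5, 0, 0, 0.002, 0, -12, 0, -0.5, 0, 0, 0.002, 0, -18, 0, -0.5, 0, 0, 0.002, 0, -24, 0, -0.5, 0, 0, 0.002, 0, -30, 0, -0.5, 0, 0, 0.002, 0, -34, 0, -0.5, 0, 0, 0.002, 0, -34, 0, -0.5, 0, 0, 0.002, 0]

```text
clock: 7.8
eef_pos: [506.6, 30.9, 17.6]
tool_rot: [-3.141, -0.001, 2.829]
force: [-3.1, 1.3, 5.8]
width: 27.2
gripper_force: 61.1
```

```bash
python3 -c "
from h import *
st()
t=get_image('top')[:,:,::-1];s=get_image('scene')[:,:,::-1]
cv2.imwrite('pics/t4.png',t);cv2.imwrite('pics/s4.png',s)
a=cv2.resize(t[130:240,260:380],None,fx=3.3,fy=3.3,interpolation=cv2.INTER_CUBIC);b=cv2.resize(s[170:291,220:352],None,fx=3,fy=3,interpolation=cv2.INTER_CUBIC)
cv2.imwrite('pics/ts4.png',np.hstack([a[:363],b[:363]]))
"
```

```text
clk 7.80 x' 472.57 y' 185.12 z 17.61 yaw -0.3131 rp [-3.141 -0.001] | Fx' -3.32 Fy' 0.31 Fz 5.81 tq [0.31  0.566 0.005] w 27.2
```

View pics/ts4.png

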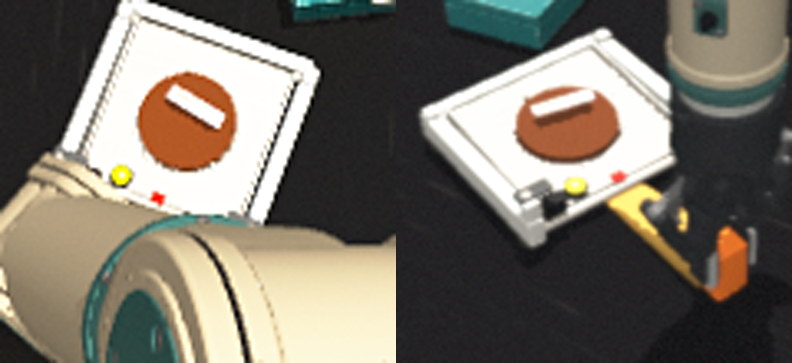

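Request:
play_rows:
  deltas: [-3, 0, -0.6, 0, 0, 0, 0, -6, 0, -0.6, 0, 0, 0, 0, -9, 0, -0.6, 0, 0, 0, 0, -12, 0, -0.6, 0, 0, 0, 0, -15, 0, -0.6, 0, 0, 0, 0, -18, 0, -0.6, 0, 0, 0, 0, -20, 0, -0.6, 0, 0, 0, 0, -22, 0, -0.6, 0, 0, 0, 0, -24, 0, -0.6, 0, 0, 0, 0, -26, 0, -0.6, 0, 0, 0, 0]

```text
clock: 9.15
eef_pos: [530.3, 23.3, 17.7]
tool_rot: [-3.141, -0.003, 2.829]
force: [-4.5, 1.5, 2.3]
width: 26.9
gripper_force: 60.7
```

```bash
python3 -c "
from h import *
st()"
```

```text
clk 9.15 x' 497.45 y' 185.13 z 17.66 yaw -0.3126 rp [-3.141 -0.003] | Fx' -4.75 Fy' 0.07 Fz 2.30 tq [ 0.428  0.808 -0.007] w 26.9
```

Request:
play_rows:
  deltas: [-2, 0, -0.2, 0, 0, 0, 0, -4, 0, -0.2, 0, 0, 0, 0, -6, 0, -0.2, 0, 0, 0, 0, -8, 0, -0.2, 0, 0, 0, 0, -10, 0, -0.2, 0, 0, 0, 0, -12, 0, -0.2, 0, 0, 0, 0, -14, 0, -0.2, 0, 0, 0, 0, -16, 0, -0.2, 0, 0, 0, 0]

```text
clock: 10.15
eef_pos: [547.2, 18.1, 18.0]
tool_rot: [-3.142, -0.0, 2.829]
force: [-0.9, 0.2, -6.5]
width: 27.2
gripper_force: 59.7
```

```bash
python3 -c "
from h import *
st()"
```

```text
clk 10.15 x' 515.11 y' 185.41 z 18.04 yaw -0.3129 rp [-3.142 -0.   ] | Fx' -0.94 Fy' -0.08 Fz -6.47 tq [0.208 0.543 0.006] w 27.2
```

Request:
play_rows:
  deltas: [-1, 0, 0.3, 0, 0, 0, 0, -2, 0, 0.4, 0, 0, 0, 0, -3, 0, 0.4, 0, 0, 0, 0, -4, 0, 0.4, 0, 0, 0, 0, -5, 0, 0.4, 0, 0, 0, 0, -6, 0, 0.4, 0, 0, 0, 0]

```text
clock: 10.9
eef_pos: [552.9, 16.4, 17.8]
tool_rot: [3.142, 0.0, 2.829]
force: [-3.0, 1.4, -4.8]
width: 27.1
gripper_force: 59.7
```

```bash
python3 -c "
from h import *
st()"
```

```text
clk 10.90 x' 521.07 y' 185.50 z 17.76 yaw -0.3128 rp [3.142 0.   ] | Fx' -3.24 Fy' 0.41 Fz -4.76 tq [0.177 0.387 0.005] w 27.1
```

Request:
play_rows:
  deltas: [-1, 0, 0.2, 0, 0, 0, 0, -2, 0, 0.2, 0, 0, 0, 0, -3, 0, 0.2, 0, 0, 0, 0, -4, 0, 0.2, 0, 0, 0, 0]

```text
clock: 11.4
eef_pos: [556.5, 15.3, 17.7]
tool_rot: [3.142, -0.0, 2.829]
force: [-4.2, 1.0, -0.7]
width: 27.5
gripper_force: 60.1
```

```bash
python3 -c "
from h import *
st()"
```

```text
clk 11.40 x' 524.90 y' 185.58 z 17.66 yaw -0.3127 rp [ 3.142 -0.   ] | Fx' -4.30 Fy' -0.30 Fz -0.72 tq [ 0.316  0.872 -0.001] w 27.5
```

Request:
play_rows:
  deltas: [-1, 0, 0, 0, 0, 0, 0, -2, 0, 0, 0, 0, 0, 0, -3, 0, 0, 0, 0, 0, 0]

```text
clock: 11.78
eef_pos: [559.4, 14.4, 17.6]
tool_rot: [3.142, -0.0, 2.829]
force: [-4.9, 1.8, 0.9]
width: 27.3
gripper_force: 60.2
```

```bash
python3 -c "
from h import *
st()"
```

```text
clk 11.78 x' 527.90 y' 185.61 z 17.65 yaw -0.3126 rp [ 3.142 -0.   ] | Fx' -5.21 Fy' 0.17 Fz 0.86 tq [ 0.373  0.928 -0.018] w 27.3
```

Request:
play_rows:
  deltas: [-1, 0, 0, 0, 0, 0, 0, -2, 0, 0, 0, 0, 0, 0]

```text
clock: 12.02
eef_pos: [561.3, 13.8, 17.7]
tool_rot: [3.142, -0.0, 2.829]
force: [-4.7, 2.7, 1.6]
width: 27.2
gripper_force: 60.2
```

Request:
play_rows:
  deltas: [-1, 0, 0, 0, 0, 0, 0, -2, 0, 0, 0, 0, 0, 0]

```text
clock: 12.28
eef_pos: [563.2, 13.2, 17.7]
tool_rot: [3.142, -0.0, 2.829]
force: [-4.7, 2.3, 2.7]
width: 27.3
gripper_force: 60.2
```

Request:
play_rows:
  deltas: [-1, 0, 0, 0, 0, 0, 0, -2, 0, 0, 0, 0, 0, 0]

```text
clock: 12.52
eef_pos: [565.1, 12.5, 17.7]
tool_rot: [3.142, -0.0, 2.829]
force: [-5.3, 1.3, 2.4]
width: 26.9
gripper_force: 60.3
```

```bash
python3 -c "
from h import *
st()"
```

```text
clk 12.53 x' 533.88 y' 185.56 z 17.66 yaw -0.3128 rp [ 3.142 -0.   ] | Fx' -5.46 Fy' -0.43 Fz 2.43 tq [0.417 1.06  0.071] w 26.9
```

Request:
play_rows:
  deltas: [-1, 0, 0, 0, 0, 0, 0, -2, 0, 0, 0, 0, 0, 0]

```text
clock: 12.78
eef_pos: [565.3, 12.4, 17.7]
tool_rot: [-3.141, -0.003, 2.829]
force: [-10.1, 3.3, 5.8]
width: 27.4
gripper_force: 61.1
```

Request:
play_rows:
  deltas: [-1, 0, -0.1, 0, 0, 0, 0, -2, 0, -0.1, 0, 0, 0, 0]

```text
clock: 13.02
eef_pos: [565.5, 12.3, 17.6]
tool_rot: [-3.14, -0.006, 2.83]
force: [-13.3, 3.9, 8.6]
width: 27.0
gripper_force: 61.4
```

```bash
python3 -c "
from h import *
st()"
```

```text
clk 13.03 x' 534.34 y' 185.52 z 17.63 yaw -0.3118 rp [-3.14  -0.006] | Fx' -13.88 Fy' -0.43 Fz 8.57 tq [ 0.92   2.459 -0.016] w 27.0
```

```bash
cat >> h.py <<'E'
def blob(im,kind,roi):
    x0,y0,x1,y1=roi;b,g,r=[im[y0:y1,x0:x1,i].astype(float) for i in range(3)]
    w=np.clip(r-g-60,0,None)*(b<140) if kind=="red" else np.clip(np.minimum(r,g)-b-50,0,None)
    Y,X=np.mgrid[y0:y1,x0:x1];return np.array([(w*X).sum(),(w*Y).sum()])/w.sum(),w.sum()
E
python3 - <<'E'
from h import *
st()
s=get_image("scene")[:,:,::-1];t=get_image("top")[:,:,::-1];cv2.imwrite("pics/s5.png",s);cv2.imwrite("pics/t5.png",t)
RS=(287,222,301,236);YS=(273,225,286,238)
for n in("scene0","s4","s5"):
    im=cv2.imread(f"pics/{n}.png");print(n,blob(im,"red",RS),blob(im,"yel",YS))
RT=(302,184,314,196);YT=(290,175,303,190)
for n in("top0","t3","t4","t5"):
    im=cv2.imread(f"pics/{n}.png");print(n,blob(im,"red",RT),blob(im,"yel",YT))
# prediction
for h in(16,21,27):
    P=632*0+np.array([632.26,-6.14,h]);print(h,proj("scene",P),proj("top",P))
E
```

```text
clk 13.03 x' 534.34 y' 185.52 z 17.63 yaw -0.3118 rp [-3.14  -0.006] | Fx' -13.88 Fy' -0.43 Fz 8.57 tq [ 0.92   2.459 -0.016] w 27.0
scene0 (array([293.74 , 228.491]), np.float64(1081.0)) (array([279.362, 231.466]), np.float64(2509.0))
s4 (array([293.695, 228.59 ]), np.float64(1018.0)) (array([279.36, 231.66]), np.float64(2344.0))
s5 (array([nan, nan]), np.float64(0.0)) (array([279.062, 228.345]), np.float64(2112.0))
top0 (array([307.386, 189.557]), np.float64(1429.0)) (array([296.189, 182.617]), np.float64(4549.0))
t3 (array([307.399, 189.54 ]), np.float64(1515.0)) (array([296.198, 182.596]), np.float64(4501.0))
t4 (array([307.394, 189.546]), np.float64(1482.0)) (array([296.196, 182.605]), np.float64(4519.0))
t5 (array([nan, nan]), np.float64(0.0)) (array([nan, nan]), np.float64(0.0))
16 [[293.684 229.409]] [[307.375 189.626]]
21 [[293.587 227.885]] [[307.31  189.202]]
27 [[293.47  226.042]] [[307.233 188.688]]h.py:39: RuntimeWarning: invalid value encountered in divide
  Y,X=np.mgrid[y0:y1,x0:x1];return np.array([(w*X).sum(),(w*Y).sum()])/w.sum(),w.sum()
```

Request:
play_rows:
  deltas: [0, 0, -0.2, 0, 0, 0, 0, -0.4, 0, -0.4, 0, 0, 0, 0, -0.4, 0, -0.4, 0, 0, 0, 0]

```text
clock: 13.5
eef_pos: [565.6, 12.3, 17.7]
tool_rot: [-3.14, -0.006, 2.83]
force: [-12.3, 3.9, 4.7]
width: 27.0
gripper_force: 60.9
```

```bash
python3 -c "
from h import *
st()"
```

```text
clk 13.50 x' 534.43 y' 185.52 z 17.66 yaw -0.3115 rp [-3.14  -0.006] | Fx' -12.92 Fy' -0.11 Fz 4.72 tq [ 0.926  2.102 -0.003] w 27.0
```

Request:
play_rows:
  deltas: [-0.6, 0, -0.1, 0, 0, 0, 0, -1.2, 0, -0.2, 0, 0, 0, 0, -1.2, 0, -0.2, 0, 0, 0, 0]

```text
clock: 13.88
eef_pos: [565.7, 12.2, 17.7]
tool_rot: [-3.14, -0.008, 2.83]
force: [-15.1, 4.1, 5.1]
width: 26.7
gripper_force: 61.0
```

```bash
python3 -c "
from h import *
st()"
```

```text
clk 13.88 x' 534.56 y' 185.47 z 17.68 yaw -0.3112 rp [-3.14  -0.008] | Fx' -15.69 Fy' -0.71 Fz 5.14 tq [ 1.023  2.441 -0.06 ] w 26.7
```

Request:
play_rows:
  deltas: [1, 0, 0, 0, 0, 0, 0, 2, 0, 0, 0, 0, 0, 0, 3, 0, 0, 0, 0, 0, 0, 4, 0, 0, 0, 0, 0, 0, 4, 0, 0, 0, 0, 0, 0]

```text
clock: 14.5
eef_pos: [565.8, 12.2, 17.7]
tool_rot: [-3.141, -0.002, 2.829]
force: [-5.1, 1.4, -2.9]
width: 26.8
gripper_force: 60.0
```

```bash
python3 -c "
from h import *
st()"
```

```text
clk 14.50 x' 534.65 y' 185.50 z 17.69 yaw -0.3121 rp [-3.141 -0.002] | Fx' -5.24 Fy' -0.23 Fz -2.90 tq [0.563 0.98  0.162] w 26.8
```

Request:
play_rows:
  deltas: [1, 0, 0, 0, 0, 0, 0, 1.5, 0, 0, 0, 0, 0, 0, 1.5, 0, 0, 0, 0, 0, 0.4, 1.5, 0, 0, 0, 0, 0, 0.7, 1.5, 0, 0, 0, 0, 0, 0.7, 1.5, 0, 0, 0, 0, 0, 0.7, 1.5, 0, 0, 0, 0, 0, 0.7]

```text
clock: 15.38
eef_pos: [565.4, 12.3, 18.4]
tool_rot: [3.142, 0.0, 2.829]
force: [0.0, 0.8, 0.9]
width: 59.9
gripper_force: 0.0
```

```bash
python3 -c "
from h import *
st()"
```

```text
clk 15.38 x' 534.28 y' 185.48 z 18.39 yaw -0.3128 rp [3.142 0.   ] | Fx' -0.24 Fy' 0.77 Fz 0.88 tq [0.003 0.009 0.008] w 59.9
```

Request:
play_rows:
  deltas: [0, 0, -10, 0, 0, 0, 0.7, 0, 0, -30, 0, 0, 0, 0.7, 0, 0, -60, 0, 0, 0, 0.7, 0, 0, -100, 0, 0, 0, 0.7, 0, 0, -140, 0, 0, 0, 0.7, 20, 40, -180, 0, 0, 0, 0.7, 40, 80, -180, 0, 0, 0, 0.7, 40, 130, -180, 0, 0, 0, 0.7, 40, 180, -180, 0, 0, 0, 0.7, 40, 180, -180, 0, 0, 0, 0.7]

```text
clock: 16.62
eef_pos: [582.3, 202.0, 200.3]
tool_rot: [3.136, 0.0, 2.835]
force: [-0.4, -1.0, -0.3]
width: 59.6
gripper_force: 0.0
```

```bash
python3 - <<'E' 2>/dev/null
from h import *
st()
s=get_image("scene")[:,:,::-1];t=get_image("top")[:,:,::-1];cv2.imwrite("pics/s6.png",s);cv2.imwrite("pics/t6.png",t)
RS=(287,216,301,232);YS=(273,220,286,236)
for n in("scene0","s6"):
    im=cv2.imread(f"pics/{n}.png");print(n,blob(im,"red",(287,218,301,236)),blob(im,"yel",(273,220,286,238)))
for n in("top0","t6"):
    im=cv2.imread(f"pics/{n}.png");print(n,blob(im,"red",(302,182,314,196)),blob(im,"yel",(290,173,303,190)))
im=cv2.imread("pics/s6.png").astype(int);b,g,r=im[:,:,0],im[:,:,1],im[:,:,2]
m=((r>170)&(g>60)&(g<150)&(b<60));m[:220]=0;ys,xs=np.nonzero(m);print("orange scene",len(xs),xs.mean(),ys.mean(),xs.min(),xs.max(),ys.min(),ys.max())
g=np.array([565.7,12.2,0]);print(proj("scene",[g+[0,0,57],g+[0,0,11]]))
E
```

```text
clk 16.62 x' 492.04 y' 371.12 z 200.28 yaw -0.3061 rp [3.136 0.   ] | Fx' -0.03 Fy' -1.06 Fz -0.29 tq [-0.006  0.047  0.012] w 59.6
scene0 (array([293.693, 228.414]), np.float64(1089.0)) (array([279.362, 231.466]), np.float64(2509.0))
s6 (array([293.54 , 225.232]), np.float64(919.0)) (array([279.062, 228.299]), np.float64(2160.0))
top0 (array([307.386, 189.557]), np.float64(1429.0)) (array([296.189, 182.617]), np.float64(4549.0))
t6 (array([307.244, 188.75 ]), np.float64(1603.0)) (array([296.044, 181.603]), np.float64(4600.0))
orange scene 150 311.93333333333334 244.12666666666667 304 318 230 253
[[311.845 231.981]
 [312.196 246.432]]
```

```bash
python3 -c "
from cell import *
print(finish_job())"
```

```text
the job is handed in; nothing more can be done
None
```

I slid the wedge in under the red mark until the tray met its stops, gave it a final push about 9 to 10 N above the steady sliding push, let go, and handed the job in at about 17 s; the near edge rose about 10.4 mm and stayed up after release, but I could not measure the wedge's pressing force on the tray directly or check the bystanders in the last pictures.

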